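# Put the mixed-up things back on their instruments

## Task

The things on the three bench instruments have been mixed up: put the brass calibration weight in the middle of the balance pan, the glass flask in the middle of the stirrer's white plate, and the metal tube block in the middle of the heater's metal bed, each standing upright and let go. Every instrument is occupied and holds only one thing, so use the empty bench mat as a waiting place on the way. Keep everything upright, set things down rather than dropping them, and leave the tip box, the amber bottle and the white jar where they are.

Things in the scene. Friction and masses are not known exactly. Their poses are not given: they have to be found in the camera images.
- weight_center (a point): Brass calibration weight, about 0.5 kg: an upright round cylinder 40 mm in diameter and 50 mm high with a narrow neck (16 mm) and a small round knob (24 mm) on top, 72 mm high in all. The point is on its axis, half-way up (36 mm above its underside), on the cylinder part, which can be gripped there. z is up along its axis.
- flask_center (a point): Empty conical glass flask with a black rubber stopper, about 0.13 kg, 116 mm high: round foot 66 mm in diameter, tapering to a straight neck 28 mm in diameter from 70 to 104 mm above its underside; a band of white tape is round the neck; the stopper (24 mm) is the top 12 mm. The point is on its axis, half-way up (58 mm above its underside), on the sloping taper; grip the neck, whose middle is 29 mm above the point. z is up along its axis.
- block_center (a point): Aluminium tube block, about 0.33 kg, a rectangular block with eight empty round holes in its top: 75 mm along its x, 45 mm along its y, 45 mm high. The point is its centre, 22.5 mm above its underside. Grip it across its y (45 mm). z is up.
- balance_pan (a point): Laboratory balance: low white housing 170 x 130 mm with a round steel pan 110 mm in diameter. The point is the centre of the pan's top face, 46 mm above the bench. Fixed to the bench. x and y axes along its sides, z up; its control panel lies on the -x side.
- stirrer_plate (a point): Magnetic stirrer: blue-grey housing 165 x 125 mm with two black knobs on its front and a square white ceramic plate 106 mm wide. The point is the centre of the plate's top face, 65 mm above the bench. Fixed to the bench. x and y axes along its sides, z up; its control panel lies on the -x side.
- heater_bed (a point): Block heater: white housing 170 x 130 mm with a teal control strip and a bare metal bed 104 x 94 mm in a black frame. The point is the centre of the bed's flat top face (no rim), 68 mm above the bench. Fixed to the bench. x and y axes along its sides, z up; its control panel lies on the -x side.
- mat_top (a point): Empty grey-blue bench mat, 130 x 130 mm, 3 mm thick, fixed to the bench: a free spot to set things on for a while. The point is the centre of its top face, 3 mm above the bench.
- tip_box: Bystander: grey box of yellow pipette tips, 85 x 120 mm, 56 mm high. Origin at the centre of its underside. Leave it alone.
- reagent_bottle: Bystander: amber bottle 60 mm in diameter, 130 mm high. Origin at the centre of its underside. Leave it alone.
- jar: Bystander: white jar 68 mm in diameter, 70 mm high. Origin at the centre of its underside. Leave it alone.
There are look-alikes about, which are no part of the job. Leave any green, pink or red look-alike of the part that bears flask_center alone.

How it is judged:
At the end, for the whole second after the job is handed in: The weight stands on the balance pan, the flask on the stirrer plate and the tube block on the heater bed, each within 15 mm of the centre of its plate, resting on it (height within 6 mm), upright within 0.1 rad and at rest (horizontal distance between weight_center and balance_pan below 0.015 m and z of weight_center in the frame of balance_pan between 0.03 and 0.042 m and angle between each of weight_center, flask_center, block_center's own z axis and vertical below 0.1 rad and linear speed of each of weight, flask, block below 0.02 m/s and horizontal distance between flask_center and stirrer_plate below 0.015 m and z of flask_center in the frame of stirrer_plate between 0.052 and 0.064 m and horizontal distance between block_center and heater_bed below 0.015 m and z of block_center in the frame of heater_bed between 0.0165 and 0.0285 m); the robot touches nothing.
It fails at once if the weight, flask or tube block is tipped by more than about 35 degrees (angle between any of weight_center, flask_center, block_center's own z axis and vertical above 0.6 rad).
It fails at once if the weight, flask or tube block is dropped (falls about 2 cm or more, out of the fingers) ((linear speed of weight above 0.6 m/s and contact force between the fingers and weight below 0.1 N) or (linear speed of flask above 0.6 m/s and contact force between the fingers and flask below 0.1 N) or (linear speed of block above 0.6 m/s and contact force between the fingers and block below 0.1 N)).
It fails at once if the tip box, the amber bottle or the white jar is moved by more than 3 cm (distance of any of tip_box, reagent_bottle, jar from where it was at the start of the episode above 0.03 m).
It also fails if it takes over 115 s, if anything falls off the work surface, if the arm or the gripper's body presses on something with over 40 N, if the wrist force passes 120 N, or if a joint passes its speed limit or range.

## Robot

A 7-joint arm with a two-finger parallel gripper is mounted at the origin on the work surface. World frame = base frame: x ahead of the robot, y to its left, z up, the work surface at z = 0. Lengths are in m, angles in rad, forces in N, time in s.
With the tool pointing down it reaches from about 0.4 to 0.9 m from the base axis. Payload 5.5 kg.
Tool frame: the origin (TCP) lies at the very end of the fingers, on their centre line; the grasp point (between the pads) lies 19 mm behind it; z points along the fingers, y is the line along which they close (so a half turn about z gives the same grasp; the last joint's range is limited). The gripper opens to 85 mm and grips with 20 to 120 N. Pads are 22 mm wide; open, the fingers measure 114 mm over their backs; the gripper's body (76 mm by 85 mm) begins 54 mm behind the grasp point. The pads swing forward as they close: fully open they stand 13 mm farther back than shut.
Start: joints at [1.543, 0.501, -0.427, 1.55, 0.221, 1.138, -0.21], TCP at [0.186, -0.623, 0.231] pointing down, gripper open.
Joint ranges: [-2.88, 2.88], [-0.31, 2.03], [-1.54, 1.56], [0.2, 2.42], [-1.41, 4.55], [0.19, 2.02], [-2.57, 2.57]. Speed limits (rad/s): [2.57, 2.57, 3.14, 3.14, 3.14, 3.14, 3.14].

## Interface

Orientations are given as a rotation vector (axis times angle).
In Python, from station import env gives the robot as it stands.
- The arm moves only by the tool servo_tool, never from a script. Its argument "deltas" is text: rows parted by semicolons, each of 6 numbers parted by spaces: the shift along the tool's x, y, z normalised to -1 to 1, where 1 is 30 mm, then the turn, a rotation vector about the tool's x, y, z normalised to -1 to 1, where 1 is 6 degrees. In form: tx ty tz ax ay az; .... A call has exactly 8 rows; each row shifts and turns the commanded pose from where the row before left it, along the tool's axes as they then stand; what a row does not reach is not made up. A row lasts 1/8 s, in which the tool goes at most 62.5 mm and 10.7 degrees, less where a joint would pass 70% of its speed; a pose out of reach is approached as far as the arm can. A call with a number of a shift or a turn outside -1 to 1 is refused whole. A call with a gripper value outside its range is refused whole. "hand" is the gripper's target within -1 to 1 (shut at 1, half-way at 0, fully open at -1), set as the call begins (left out, the last holds). The fingers move at their own pace and stop on an object; the grip force is fixed at half the most. Time passes only in rows, so rows that do not move let the fingers close, or fill a call up. It gives the time, the measured TCP pose, the force, the opening and the grip force at its end, in the units of the state.
- env.state(): the state, without advancing time (a new reading comes with each control period).
- env.snapshot(name): name is "side" or "top"; returns the picture (420x560x3 uint8, red, green, blue); there is no depth.
- env.get_calibration(name): a dict with "K" (3x3 intrinsics, pixels), "R" (3x3) and "t" (3): a world point X has camera coordinates R X + t. Camera axes: x right, y down, z forward; pixel columns grow to the right and rows downward; lengths in m; the calibration is good to about 2 mm. A picture is of the moment at which its call begins. get_calibration takes no time and is no camera call.
- env.finish_job(): hands the job in; it is judged then, once.
The state is a dict: "time_s": time; "q": joint angles; "qvel": joint speeds; "effort": joint torques, N m; "ee_pos": TCP position; "tool_rot": TCP orientation; "force": force on the tool from outside, world axes, zero at the start; "wrist_torque": the same for the moment, N m; "grip_width": opening from 0.0 (shut) to 1.0 (fully open); "finger_force": force on a finger pad.
Only numpy, scipy, OpenCV 4.12 (cv2) and the standard library are available. Lean on these libraries where they do the work, as an engineer would, in place of code of your own. Each camera call takes 0.05 s, during which the arm holds its last target. There are 200 camera calls.

## Working session

There is one attempt and no reset: what is moved stays moved. The work goes in short steps, Python scripts to look and compute and a tool call to move; the robot and the scene stay as the last step left them, time stands still between calls to the robot, and variables do not carry over. Pictures are saved under pics/ and viewed, at most 14 in all, crops included, and the job is handed in when it is done.

Besides the shell and the picture viewer there is one more tool, called after "Request:" as name(argument=value, ...), one argument or row to a line, values as JSON. servo_tool: Moves the arm, as the interface text tells. Its arguments: {"type":"object","properties":{"deltas":{"type":"string"},"hand":{"type":"number"}},"required":["deltas"]}

```bash
mkdir -p pics
python3 - <<'E'
from station import env
import cv2
for n in("top","side"):
    cv2.imwrite(f"pics/{n}0.png",cv2.cvtColor(env.snapshot(n),cv2.COLOR_RGB2BGR))
    c=env.get_calibration(n);print(n,c["K"].round(1).tolist(),(-c["R"].T@c["t"]).round(3),c["R"].round(3).tolist())
s=env.state();print(s)
E
```

```text
top [[443.8, 0.0, 281.3], [0.0, 443.8, 214.5], [0.0, 0.0, 1.0]] [ 4.140e-01 -1.000e-03  1.001e+00] [[0.015, -1.0, -0.003], [-0.987, -0.014, -0.16], [0.159, 0.005, -0.987]]
side [[508.0, 0.0, 273.0], [0.0, 508.0, 211.5], [0.0, 0.0, 1.0]] [0.47  0.758 0.883] [[-0.992, -0.129, -0.01], [-0.087, 0.724, -0.684], [0.095, -0.678, -0.729]]
{'time_s': 0.1, 'q': array([ 1.54319639,  0.50174016, -0.42678533,  1.55134818,  0.22080872,
        1.13831916, -0.21030621]), 'qvel': array([-0.0008191 , -0.002485  , -0.00160848, -0.00225191,  0.00031002,
        0.00053357,  0.00062508]), 'effort': array([-1.12244231e-02, -5.70809913e+01, -5.83845288e+00, -2.81746048e+01,
        1.05922669e-02,  5.53970196e-03, -2.72464615e-05]), 'ee_pos': array([ 0.18613113, -0.6221215 ,  0.23036872]), 'tool_rot': array([-3.10670660e+00, -4.54968108e-01,  3.46138752e-04]), 'force': array([0.12551518, 0.43442044, 0.47423968]), 'wrist_torque': array([ 0.03738844,  0.04713864, -0.01531652]), 'finger_force': 0.0, 'grip_width': 0.9973365732669803}
```

View pics/top0.png

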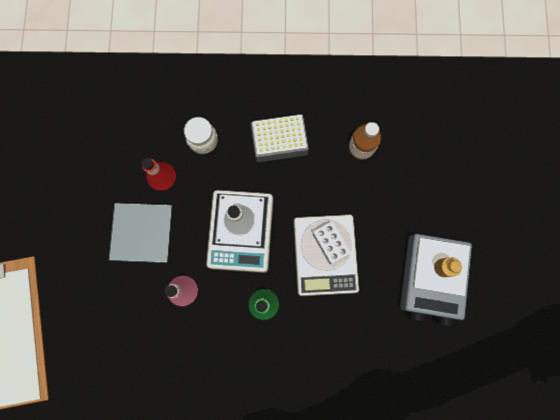

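View pics/side0.png

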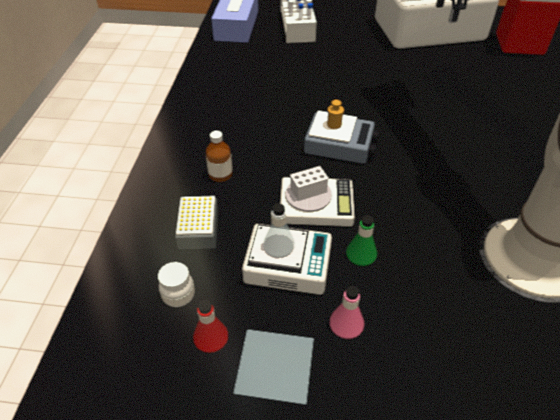

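Candidates for the flask are the red one (160,176), pink (182,291), green (264,305) and clear (238,218) on the heater in the top view. The clear one with the black stopper and white tape is the target. I'll check it in a close crop.

Run:
```python
import cv2,numpy as np
a=cv2.imread("pics/top0.png")
f=lambda r,c,h,w,s:cv2.resize(a[r:r+h,c:c+w],None,fx=s,fy=s,interpolation=cv2.INTER_CUBIC)
cv2.imwrite("pics/c1.png",f(185,200,120,160,5))
cv2.imwrite("pics/c2.png",f(225,390,100,100,5))
```

```text
(no output)
```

View pics/c1.png

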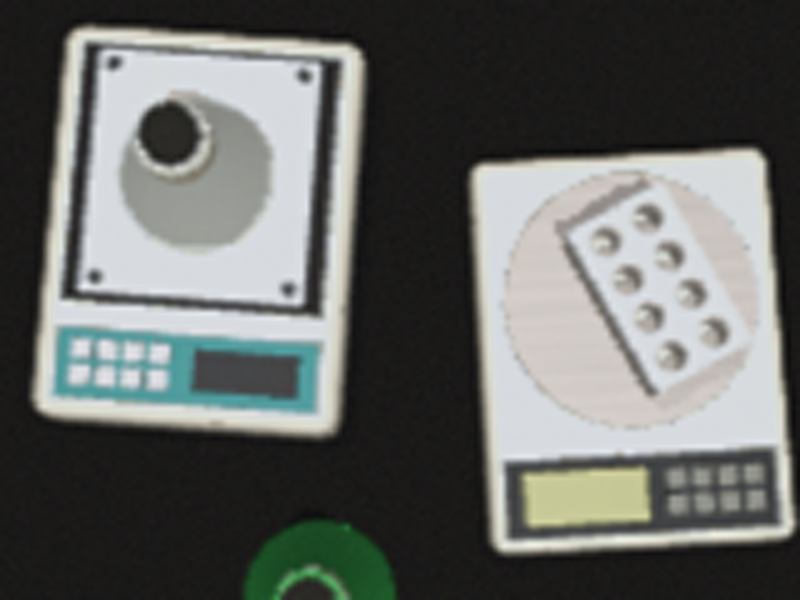

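View pics/c2.png

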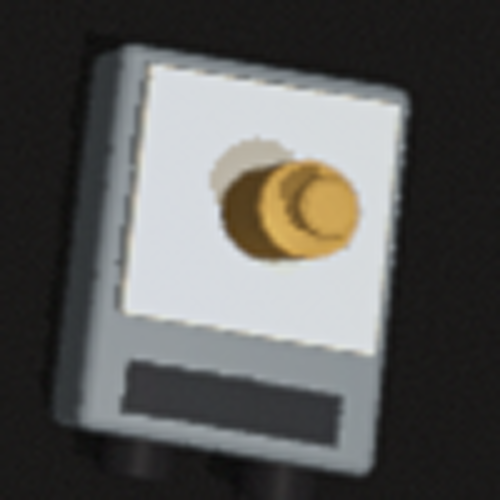

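c1 shows the clear flask with the black stopper at about (234,211), standing on the heater. The block on the balance is centred near (332,242). c2 shows the weight on the stirrer plate, with its knob at about (456,266). Next I cast rays at the known heights.

```bash
cat > h.py <<'E'
import numpy as np,cv2
from station import env
def ray(n,px,z):
    c=env.get_calibration(n);K,R,t=map(np.array,(c["K"],c["R"],c["t"]))
    o=-R.T@t;d=R.T@np.linalg.inv(K)@[px[0],px[1],1.]
    return (o+d*(z-o[2])/d[2])
def proj(n,X):
    c=env.get_calibration(n);p=c["K"]@(c["R"]@np.array(X)+c["t"]);return p[:2]/p[2]
E
python3 - <<'E'
from h import *
c1=lambda u,v:(u/5-.4+200,v/5-.4+185)
c2=lambda u,v:(u/5-.4+390,v/5-.4+225)
P={"flaskTop":(c1(170,132),.184),"flaskFoot":(c1(196,172),.068),"heater":(c1(200.5,175.8),.068),"pan":(c1(630,300),.046),
"stir":(c2(262.7,209),.065),"weight":(c2(329,206),.137),"block":(c1(659.75,286.5),.091)}
for k,(p,z) in P.items():
    X=ray("top",p,z);print(k,X.round(4),"side px",proj("side",X).round(1))
d=ray("top",c1(693,344.5),.091)-ray("top",c1(626.5,228.5),.091);print("block long dir deg",np.degrees(np.arctan2(d[1],d[0])),np.linalg.norm(d))
a=cv2.imread("pics/top0.png");m=cv2.inRange(a[190:275,95:180],(100,100,90),(190,190,190))
cs=max(cv2.findContours(m,0,2)[0],key=cv2.contourArea);(u,v),wh,an=cv2.minAreaRect(cs);print(wh);print("mat",ray("top",(u+95,v+190),.003))
for k,p,z in(("red",(150,163),.116),("pink",(172,291),.116),("green",(262,306),.116),("jar",(198,130),.07)):print(k,ray("top",p,z).round(3))
b=cv2.imread("pics/side0.png")
f=lambda r,c,h,w,s:cv2.resize(b[r:r+h,c:c+w],None,fx=s,fy=s,interpolation=cv2.INTER_CUBIC)
cv2.imwrite("pics/s1.png",f(90,235,210,150,2.8))
E
```

```text
flaskTop [0.5512 0.0921 0.184 ] side px [279.5 205.9]
flaskFoot [0.5536 0.0937 0.068 ] side px [278.3 245.1]
heater [0.552  0.0917 0.068 ] side px [279.1 244.5]
pan [ 0.5038 -0.0928  0.046 ] side px [309.1 191.9]
stir [ 0.4598 -0.3349  0.065 ] side px [333.5 123.9]
weight [ 0.4578 -0.3349  0.137 ] side px [336.5 100.9]
block [ 0.5053 -0.1007  0.091 ] side px [309.5 175.4]
block long dir deg -150.19975613168072 0.054668981117556796
(58.05924987792969, 58.59613037109375)
mat [0.53021904 0.32348803 0.003     ]
red [0.66  0.275 0.116]
pink [0.401 0.216 0.116]
green [0.375 0.038 0.116]
jar [0.749 0.189 0.07 ]
```

View pics/s1.png

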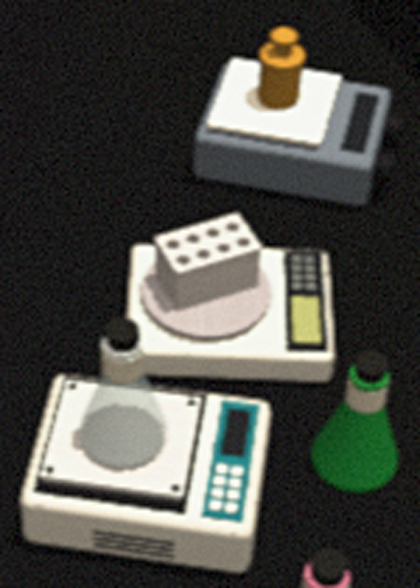

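Side pixels agree with the predictions to within about 1 px. I'll square the tool to the world axes, then head for the flask.

Request:
servo_tool(
  deltas="0 0 0 0 0 0.93; 0 0 0 0 0 0.93; 0 0 0 0 0 0.93; 1 -1 0 0 0 0; 1 -1 0 0 0 0; 1 -1 0 0 0 0; 1 -1 0 0 0 0; 1 -1 0 0 0 0",
  hand=-1,
)

```text
time_s: 1.1
ee_pos: [0.3372, -0.4716, 0.2309]
tool_rot: [-3.141, 0.002, 0.001]
force: [1.0, -0.3, 1.0]
grip_width: 1.002
finger_force: 0.0
```

Request:
servo_tool(
  deltas="0.5 -1 0 0 0 0; 0.5 -1 0 0 0 0; 0.5 -1 0 0 0 0; 0.5 -1 0 0 0 0; 0.5 -1 0 0 0 0; 0.5 -1 0 0 0 0; 0.5 -1 0 0 0 0; 0.5 -1 0 0 0 0",
)

```text
time_s: 2.1
ee_pos: [0.457, -0.232, 0.231]
tool_rot: [-3.141, 0.002, 0.001]
force: [0.2, -0.0, 0.1]
grip_width: 0.999
finger_force: 0.0
```

Request:
servo_tool(
  deltas="0.5 -1 0 0 0 0; 0.5 -1 0 0 0 0; 0.5 -1 0 0 0 0; 0.5 -1 0 0 0 0; 0.5 -1 0 0 0 0; 0.3 -1 0 0 0 0; 0.3 -1 0 0 0 0; 0 -1 0 0 0 0",
)

```text
time_s: 3.1
ee_pos: [0.5504, 0.0078, 0.2309]
tool_rot: [-3.141, 0.002, 0.001]
force: [0.2, -0.1, -0.5]
grip_width: 0.999
finger_force: 0.0
```

Request:
servo_tool(
  deltas="0 -1 0 0 0 0; 0 -1 0 0 0 0; 0 -0.8 0 0 0 0; 0 0 0 0 0 0; 0 0 0 0 0 0; 0 0 0 0 0 0; 0 0 0 0 0 0; 0 0 0 0 0 0",
)

```text
time_s: 4.1
ee_pos: [0.5504, 0.0902, 0.2313]
tool_rot: [3.141, -0.004, 0.0]
force: [0.4, 0.3, 0.4]
grip_width: 0.997
finger_force: 0.0
```

Request:
servo_tool(
  deltas="0.05 -0.06 0.3 0 0 0; 0 0 0.5 0 0 0; 0 0 0.6 0 0 0; 0 0 0.6 0 0 0; 0 0 0.6 0 0 0; 0 0 0.37 0 0 0; 0 0 0 0 0 0; 0 0 0 0 0 0",
)

```text
time_s: 5.1
ee_pos: [0.5523, 0.0929, 0.1427]
tool_rot: [-3.141, 0.002, -0.001]
force: [0.6, -0.5, 0.7]
grip_width: 1.005
finger_force: 0.0
```

Request:
servo_tool(
  deltas="0 0 0 0 0 0; 0 0 0 0 0 0; 0 0 0 0 0 0; 0 0 0 0 0 0; 0 0 0 0 0 0; 0 0 0 0 0 0; 0 0 0 0 0 0; 0 0 0 0 0 0",
  hand=1,
)

```text
time_s: 6.1
ee_pos: [0.5524, 0.0928, 0.1427]
tool_rot: [-3.141, 0.002, -0.002]
force: [-0.9, 1.3, 5.5]
grip_width: 0.303
finger_force: 59.1
```

Request:
servo_tool(
  deltas="0 0 -0.2 0 0 0; 0 0 -0.4 0 0 0; 0 0 -0.4 0 0 0; 0 -0.5 0 0 0 0; -0.1 -0.8 0 0 0 0; -0.1 -0.8 0 0 0 0; -0.1 -0.8 0 0 0 0; -0.1 -0.8 0 0 0 0",
)

```text
time_s: 7.1
ee_pos: [0.5393, 0.2056, 0.1721]
tool_rot: [-3.141, 0.001, 0.0]
force: [0.3, 0.4, -1.2]
grip_width: 0.303
finger_force: 59.0
```

Request:
servo_tool(
  deltas="-0.1 -0.8 0 0 0 0; -0.1 -0.8 0 0 0 0; -0.1 -0.8 0 0 0 0; 0 -0.8 0 0 0 0; 0 -0.6 0 0 0 0; 0 -0.2 0 0 0 0; 0 0 0.5 0 0 0; 0 0 0.7 0 0 0",
)

```text
time_s: 8.1
ee_pos: [0.5317, 0.3223, 0.135]
tool_rot: [3.141, -0.004, 0.001]
force: [0.3, -0.6, -1.5]
grip_width: 0.305
finger_force: 59.0
```

Request:
servo_tool(
  deltas="0 0 0.7 0 0 0; 0 0 0.5 0 0 0; 0 0 0.3 0 0 0; 0 0 0.2 0 0 0; 0 0 0 0 0 0; 0 0 0 0 0 0; 0 0 0 0 0 0; 0 0 0 0 0 0",
)

```text
time_s: 9.1
ee_pos: [0.5314, 0.3238, 0.0856]
tool_rot: [-3.141, 0.002, -0.001]
force: [-0.6, 0.4, -1.3]
grip_width: 0.299
finger_force: 59.0
```

Request:
servo_tool(
  deltas="0 0 0.1 0 0 0; 0 0 0.07 0 0 0; 0 0 0.05 0 0 0; 0 0 0.03 0 0 0; 0 0 0 0 0 0; 0 0 0 0 0 0; 0 0 0 0 0 0; 0 0 0 0 0 0",
)

```text
time_s: 10.1
ee_pos: [0.5312, 0.3237, 0.0778]
tool_rot: [-3.142, 0.002, -0.0]
force: [-0.2, -0.0, 0.2]
grip_width: 0.304
finger_force: 59.3
```

Request:
servo_tool(
  deltas="0 0 0 0 0 0; 0 0 0 0 0 0; 0 0 0 0 0 0; 0 0 0 0 0 0; 0 0 0 0 0 0; 0 0 -0.3 0 0 0; 0 0 -0.6 0 0 0; 0 0 -1 0 0 0",
  hand=-1,
)

```text
time_s: 11.1
ee_pos: [0.5308, 0.3234, 0.1357]
tool_rot: [3.141, -0.002, -0.002]
force: [0.8, -0.3, -0.0]
grip_width: 0.999
finger_force: 0.0
```

Request:
servo_tool(
  deltas="0 0 -1 0 0 0; 0 0 -1 0 0 0; 0 1 -0.3 0 0 0; 0 1 0 0 0 0; 0 1 0 0 0 0; 0 1 0 0 0 0; 0 1 0 0 0 0; 0 1 0 0 0 0",
)

```text
time_s: 12.1
ee_pos: [0.5313, 0.1429, 0.2053]
tool_rot: [-3.141, 0.002, -0.003]
force: [1.4, -0.2, -0.2]
grip_width: 0.997
finger_force: 0.0
```

Request:
servo_tool(
  deltas="-0.15 1 0 0 0 0; -0.15 1 0 0 0 0; -0.15 1 0 0 0 0; -0.15 1 0 0 0 0; -0.15 1 0 0 0 0; -0.12 1 0 0 0 0; 0 1 0 0 0 0; 0 1 0 0 0 0",
)

```text
time_s: 13.1
ee_pos: [0.5049, -0.0972, 0.2053]
tool_rot: [3.141, -0.001, 0.003]
force: [-0.1, 0.0, -0.4]
grip_width: 0.999
finger_force: 0.0
```

Request:
servo_tool(
  deltas="0 0.1 0 0 0 0; 0 0 0 0 0 -0.8; 0 0 0.5 0 0 -0.8; 0 0 0.7 0 0 -0.8; 0 0 0.7 0 0 -0.8; 0 0 0 0 0 -0.8; 0 0 0 0 0 -0.8; 0 0 0 0 0 -0.17",
)

```text
time_s: 14.1
ee_pos: [0.505, -0.098, 0.1475]
tool_rot: [-3.036, -0.809, -0.002]
force: [-1.0, 0.6, 0.8]
grip_width: 1.0
finger_force: 0.0
```

Run:
```python
from h import *
b=cv2.cvtColor(env.snapshot("side"),cv2.COLOR_RGB2BGR)
cv2.imwrite("pics/s2.png",b);s=env.state();print(s["ee_pos"],s["tool_rot"],s["q"].round(2))
```

```text
[ 0.5049059  -0.09828798  0.14739668] [3.03569943e+00 8.08429491e-01 1.50223329e-03] [ 0.68  0.41 -0.66  1.96  0.32  0.88 -1.19]
```

View pics/s2.png

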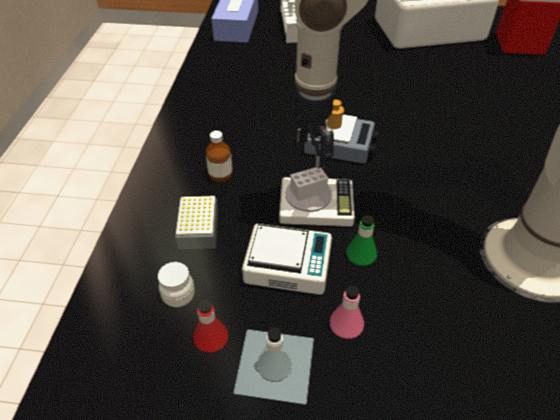

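The picture shows the flask upright on the mat, stopper at (275,333). The gripper is above the block at (310,180), and the heater is empty.

Request:
servo_tool(
  deltas="-0.03 0.08 0.5 0 0 0; 0 0 0.6 0 0 0; 0 0 0.6 0 0 0; 0 0 0.6 0 0 0; 0 0 0.5 0 0 0; 0 0 0.3 0 0 0; 0 0 0 0 0 0; 0 0 0 0 0 0",
)

```text
time_s: 15.15
ee_pos: [0.5054, -0.1018, 0.0541]
tool_rot: [3.036, 0.806, 0.001]
force: [1.0, -0.3, -0.7]
grip_width: 1.002
finger_force: 0.0
```

Request:
servo_tool(
  deltas="0 0 0 0 0 0; 0 0 0 0 0 0; 0 0 0 0 0 0; 0 0 0 0 0 0; 0 0 0 0 0 0; 0 0 0 0 0 0; 0 0 0 0 0 0; 0 0 0 0 0 0",
  hand=1,
)

```text
time_s: 16.15
ee_pos: [0.5054, -0.1021, 0.0543]
tool_rot: [3.036, 0.806, 0.001]
force: [0.2, -0.7, 5.9]
grip_width: 0.521
finger_force: 62.2
```

Request:
servo_tool(
  deltas="0 0 -0.2 0 0 0; 0 0 -0.6 0 0 0; 0 0 -0.6 0 0 0.5; 0 0 -0.6 0 0 0.9; 0 0 0 0 0 0.9; 0 0 0 0 0 0.9; 0 0 0 0 0 0.9; 0 0 0 0 0 0.85",
)

```text
time_s: 17.15
ee_pos: [0.5053, -0.1018, 0.115]
tool_rot: [3.141, -0.007, 0.002]
force: [0.5, 0.8, -3.3]
grip_width: 0.52
finger_force: 61.6
```

Request:
servo_tool(
  deltas="0.2 -0.4 0 0 0 0; 0.2 -0.8 0 0 0 0; 0.2 -0.8 0 0 0 0; 0.2 -0.8 0 0 0 0; 0.2 -0.8 0 0 0 0; 0.2 -0.8 0 0 0 0; 0.2 -0.8 0 0 0 0; 0.1 -0.6 0 0 0 0",
)

```text
time_s: 18.15
ee_pos: [0.5503, 0.0747, 0.1144]
tool_rot: [-3.14, -0.005, -0.002]
force: [0.6, -0.3, -4.1]
grip_width: 0.521
finger_force: 61.7
```

Request:
servo_tool(
  deltas="0.06 -0.4 0 0 0 0; 0 -0.18 0 0 0 0; 0 0 0.4 0 0 0; 0 0 0.4 0 0 0; 0 0 0.25 0 0 0; 0 0 0.1 0 0 0; 0 0 0.1 0 0 0; 0 0 0 0 0 0",
)

```text
time_s: 19.15
ee_pos: [0.5519, 0.0896, 0.0765]
tool_rot: [-3.142, -0.001, -0.001]
force: [0.9, -0.1, -2.9]
grip_width: 0.517
finger_force: 61.9
```

Request:
servo_tool(
  deltas="0 0 0 0 0 0; 0 0 0 0 0 0; 0 0 0 0 0 0; 0 0 0 0 0 0; 0 0 0 0 0 0; 0 0 0 0 0 0; 0 0 0 0 0 0; 0 0 0 0 0 0",
)

```text
time_s: 20.15
ee_pos: [0.5517, 0.0897, 0.0763]
tool_rot: [-3.142, -0.001, -0.001]
force: [1.2, -0.4, 0.4]
grip_width: 0.52
finger_force: 61.8
```

Request:
servo_tool(
  deltas="0 0 0 0 0 0; 0 0 0 0 0 0; 0 0 0 0 0 0; 0 0 0 0 0 0; 0 0 -0.3 0 0 0; 0 0 -0.8 0 0 0; 0 0 -1 0 0 0; 0 0 -1 0 0 0",
  hand=-1,
)

```text
time_s: 21.15
ee_pos: [0.5516, 0.0897, 0.1707]
tool_rot: [-3.141, -0.002, -0.001]
force: [1.0, -0.3, 0.2]
grip_width: 0.997
finger_force: 0.0
```

Request:
servo_tool(
  deltas="-0.2 1 -0.5 0 0 0; -0.2 1 0 0 0 0; -0.2 1 0 0 0 0; -0.2 1 0 0 0 0; -0.2 1 0 0 0 0; -0.2 1 0 0 0 0; -0.2 1 0 0 0 0; -0.2 1 0 0 0 0",
)

```text
time_s: 22.15
ee_pos: [0.5037, -0.1514, 0.185]
tool_rot: [3.141, 0.002, 0.001]
force: [-0.9, -0.1, -0.1]
grip_width: 1.001
finger_force: 0.0
```

Request:
servo_tool(
  deltas="-0.3 1 0 0 0 0; -0.3 1 0 0 0 0; -0.3 1 0 0 0 0; -0.3 1 0 0 0 0; -0.2 1 0 0 0 0; -0.1 0.8 0 0 0 0; 0 0.36 0 0 0 0; 0 0 0 0 0 0",
)

```text
time_s: 23.15
ee_pos: [0.459, -0.3355, 0.1844]
tool_rot: [-3.141, 0.0, -0.001]
force: [-0.3, 0.1, 0.0]
grip_width: 0.998
finger_force: 0.0
```

Run:
```python
from h import *
b=cv2.cvtColor(env.snapshot("side"),cv2.COLOR_RGB2BGR)
cv2.imwrite("pics/s3.png",b);s=env.state();print(s["ee_pos"],s["q"].round(2))
```

```text
[ 0.45925723 -0.33440669  0.18436078] [ 0.92  0.41 -0.42  1.81  0.2   0.97 -1.15]
```

View pics/s3.png

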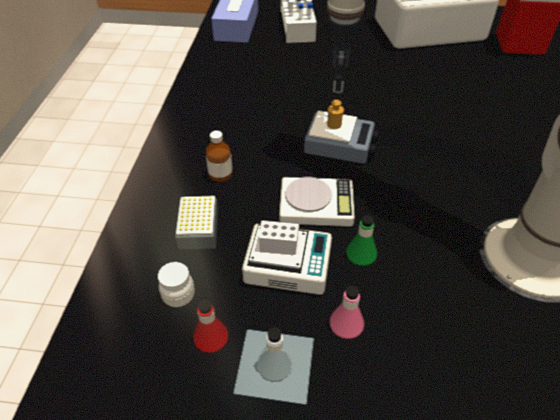

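The block sits centred on the heater at (279,240), the pan is empty, and the gripper is above the weight.

Request:
servo_tool(
  deltas="-0.04 0.02 0.5 0 0 0; 0 0 0.7 0 0 0; 0 0 0.7 0 0 0; 0 0 0.7 0 0 0; 0 0 0.6 0 0 0; 0 0 0.3 0 0 0; 0 0 0.15 0 0 0; 0 0 0 0 0 0",
)

```text
time_s: 24.2
ee_pos: [0.4579, -0.3359, 0.0748]
tool_rot: [3.141, 0.001, 0.0]
force: [0.2, -0.1, 0.4]
grip_width: 0.997
finger_force: 0.0
```

Request:
servo_tool(
  deltas="0 0 0 0 0 0; 0 0 0 0 0 0; 0 0 0 0 0 0; 0 0 0 0 0 0; 0 0 0 0 0 0; 0 0 0 0 0 0; 0 0 0 0 0 0; 0 0 0 0 0 0",
  hand=1,
)

```text
time_s: 25.2
ee_pos: [0.4581, -0.3364, 0.0755]
tool_rot: [3.141, 0.001, 0.001]
force: [-1.6, 0.0, 6.7]
grip_width: 0.454
finger_force: 60.4
```

Request:
servo_tool(
  deltas="0 0 -0.2 0 0 0; 0 0 -0.4 0 0 0; 0 0 -0.4 0 0 0; 0.1 -0.5 0 0 0 0; 0.2 -0.8 0 0 0 0; 0.2 -0.8 0 0 0 0; 0.2 -0.8 0 0 0 0; 0.2 -0.8 0 0 0 0",
)

```text
time_s: 26.2
ee_pos: [0.4847, -0.2225, 0.1046]
tool_rot: [-3.141, -0.003, 0.0]
force: [0.2, 0.0, -4.0]
grip_width: 0.456
finger_force: 60.8
```

Request:
servo_tool(
  deltas="0.2 -0.8 0 0 0 0; 0.2 -0.8 0 0 0 0; 0.2 -0.8 0 0 0 0; 0.02 -0.8 0 0 0 0; 0 -0.8 0 0 0 0; 0 -0.4 0 0 0 0; 0 0 0 0 0 0; 0 0 0.3 0 0 0",
)

```text
time_s: 27.2
ee_pos: [0.5038, -0.0941, 0.096]
tool_rot: [3.14, -0.001, 0.003]
force: [-0.4, 0.2, -3.9]
grip_width: 0.455
finger_force: 60.9
```

Request:
servo_tool(
  deltas="0 0 0.5 0 0 0; 0 0 0.4 0 0 0; 0 0 0.2 0 0 0; 0 0 0.1 0 0 0; 0 0 0.08 0 0 0; 0 0 0 0 0 0; 0 0 0 0 0 0; 0 0 0 0 0 0",
)

```text
time_s: 28.2
ee_pos: [0.5033, -0.0929, 0.0576]
tool_rot: [3.141, 0.001, 0.001]
force: [-0.6, -0.2, -3.6]
grip_width: 0.451
finger_force: 60.8
```

Request:
servo_tool(
  deltas="0 0 0.04 0 0 0; 0 0 0.02 0 0 0; 0 0 0 0 0 0; 0 0 0 0 0 0; 0 0 0 0 0 0; 0 0 0 0 0 0; 0 0 0 0 0 0; 0 0 0 0 0 0",
)

```text
time_s: 29.2
ee_pos: [0.5034, -0.0929, 0.0565]
tool_rot: [3.141, 0.001, 0.001]
force: [-3.0, 0.9, 5.1]
grip_width: 0.454
finger_force: 61.8
```

Request:
servo_tool(
  deltas="0 0 0 0 0 0; 0 0 0 0 0 0; 0 0 0 0 0 0; 0 0 0 0 0 0; 0 0 -0.3 0 0 0; 0 0 -0.7 0 0 0; 0 0 -1 0 0 0; 0 0 -1 0 0 0",
  hand=-1,
)

```text
time_s: 30.2
ee_pos: [0.5031, -0.0928, 0.1469]
tool_rot: [-3.141, -0.001, -0.0]
force: [-0.7, -0.5, 0.2]
grip_width: 1.0
finger_force: 0.0
```

Request:
servo_tool(
  deltas="0 0 -1 0 0 0; 0.1 -1 0 0 0 0; 0.1 -1 0 0 0 0; 0.1 -1 0 0 0 0; 0.1 -1 0 0 0 0; 0.1 -1 0 0 0 0; 0.1 -1 0 0 0 0; 0.1 -1 0 0 0 0",
)

```text
time_s: 31.2
ee_pos: [0.524, 0.1181, 0.1762]
tool_rot: [3.142, 0.001, 0.001]
force: [0.9, 0.1, 1.3]
grip_width: 0.998
finger_force: 0.0
```

Request:
servo_tool(
  deltas="0.1 -1 0 0 0 0; 0.1 -1 0 0 0 0; 0.02 -1 0 0 0 0; 0 -1 0 0 0 0; 0 -1 0 0 0 0; 0 -1 0 0 0 0; 0 -0.7 0 0 0 0; 0 -0.2 0 0 0 0",
)

```text
time_s: 32.2
ee_pos: [0.5299, 0.3257, 0.1758]
tool_rot: [-3.141, -0.004, 0.0]
force: [-0.2, 0.3, -0.2]
grip_width: 1.001
finger_force: 0.0
```

Run:
```python
from h import *
b=cv2.cvtColor(env.snapshot("side"),cv2.COLOR_RGB2BGR)
cv2.imwrite("pics/s4.png",b);s=env.state();print(s["ee_pos"],s["q"].round(2));print(proj("side",(.531,.324,.119)))
```

```text
[0.53004324 0.32537859 0.17567066] [-0.17  0.54 -0.57  1.67  0.33  1.03 -2.42]
[274.84527485 332.1169721 ]
```

View pics/s4.png

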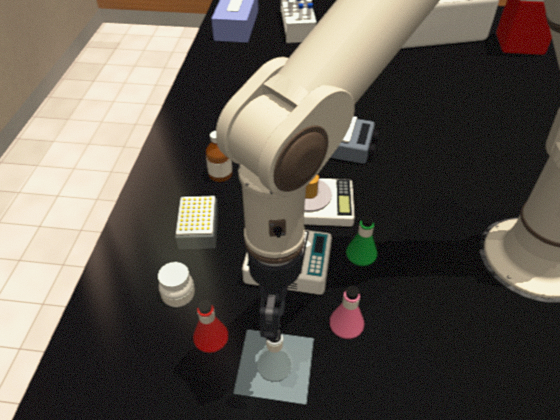

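The gripper is above the clear flask, with its stopper near (275,333) as predicted. Next I descend and grip.

Request:
servo_tool(
  deltas="0.04 0.04 0.5 0 0 0; 0 0 0.7 0 0 0; 0 0 0.7 0 0 0; 0 0 0.7 0 0 0; 0 0 0.4 0 0 0; 0 0 0.25 0 0 0; 0 0 0 0 0 0; 0 0 0 0 0 0",
)

```text
time_s: 33.25
ee_pos: [0.5321, 0.3234, 0.0788]
tool_rot: [-3.141, -0.001, -0.002]
force: [0.1, -0.1, 0.0]
grip_width: 0.999
finger_force: 0.0
```

Request:
servo_tool(
  deltas="0 0 0 0 0 0; 0 0 0 0 0 0; 0 0 0 0 0 0; 0 0 0 0 0 0; 0 0 0 0 0 0; 0 0 0 0 0 0; 0 0 0 0 0 0; 0 0 0 0 0 0",
  hand=1,
)

```text
time_s: 34.25
ee_pos: [0.5318, 0.3233, 0.0784]
tool_rot: [-3.141, -0.001, -0.001]
force: [-0.2, 0.5, 4.5]
grip_width: 0.3
finger_force: 59.0
```

Request:
servo_tool(
  deltas="0 0 -0.3 0 0 0; 0 0 -0.6 0 0 0; 0 0 -0.8 0 0 0; 0 0 -0.8 0 0 0; 0 0 -0.8 0 0 0; 0 0 -0.8 0 0 0; 0 0 -0.5 0 0 0; 0 0 -0.3 0 0 0",
)

```text
time_s: 35.25
ee_pos: [0.5317, 0.3229, 0.2261]
tool_rot: [-3.141, -0.001, -0.001]
force: [0.4, -0.4, -2.2]
grip_width: 0.299
finger_force: 59.0
```

Request:
servo_tool(
  deltas="0 0.5 0 0 0 0; -0.1 0.9 0 0 0 0; -0.1 0.9 0 0 0 0; -0.1 0.9 0 0 0 0; -0.1 0.9 0 0 0 0; -0.1 0.9 0 0 0 0; -0.1 0.9 0 0 0 0; -0.1 0.9 0 0 0 0",
)

```text
time_s: 36.25
ee_pos: [0.5096, 0.1165, 0.2239]
tool_rot: [3.141, -0.001, -0.003]
force: [0.4, -0.0, -1.7]
grip_width: 0.298
finger_force: 59.1
```

Request:
servo_tool(
  deltas="-0.1 0.9 0 0 0 0; -0.1 0.9 0 0 0 0; -0.1 0.9 0 0 0 0; -0.1 0.9 0 0 0 0; -0.1 0.9 0 0 0 0; -0.1 0.9 0 0 0 0; -0.1 0.9 0 0 0 0; -0.1 0.9 0 0 0 0",
)

```text
time_s: 37.25
ee_pos: [0.4853, -0.0989, 0.224]
tool_rot: [-3.142, 0.001, 0.003]
force: [0.5, -0.3, -1.7]
grip_width: 0.304
finger_force: 59.1
```

Request:
servo_tool(
  deltas="-0.1 0.9 0 0 0 0; -0.1 0.9 0 0 0 0; -0.1 0.9 0 0 0 0; -0.1 0.9 0 0 0 0; -0.1 0.9 0 0 0 0; -0.1 0.9 0 0 0 0; -0.1 0.9 0 0 0 0; -0.1 0.9 0 0 0 0",
)

```text
time_s: 38.25
ee_pos: [0.4611, -0.3143, 0.2238]
tool_rot: [-3.141, 0.0, 0.004]
force: [0.4, -0.5, -1.4]
grip_width: 0.302
finger_force: 59.1
```

Request:
servo_tool(
  deltas="-0.03 0.45 0 0 0 0; 0 0.2 0.1 0 0 0; 0 0 0.5 0 0 0; 0 0 0.6 0 0 0; 0 0 0.6 0 0 0; 0 0 0.5 0 0 0; 0 0 0.3 0 0 0; 0 0 0.1 0 0 0",
)

```text
time_s: 39.25
ee_pos: [0.462, -0.3324, 0.1433]
tool_rot: [-3.141, -0.001, 0.001]
force: [0.5, 0.3, -1.1]
grip_width: 0.299
finger_force: 59.2
```

Request:
servo_tool(
  deltas="0 0 0 0 0 0; 0 0 0 0 0 0; 0 0 0.03 0 0 0; 0 0 0 0 0 0; 0 0 0 0 0 0; 0 0 0 0 0 0; 0 0 0 0 0 0; 0 0 0 0 0 0",
)

```text
time_s: 40.25
ee_pos: [0.4622, -0.3326, 0.1431]
tool_rot: [3.142, 0.001, 0.0]
force: [0.3, 0.5, -1.9]
grip_width: 0.303
finger_force: 59.2
```

Request:
servo_tool(
  deltas="-0.08 0.07 0 0 0 0; 0 0 0.04 0 0 0; 0 0 0.03 0 0 0; 0 0 0.02 0 0 0; 0 0 0 0 0 0; 0 0 0 0 0 0; 0 0 0 0 0 0; 0 0 0 0 0 0",
)

```text
time_s: 41.25
ee_pos: [0.4598, -0.3347, 0.1404]
tool_rot: [3.142, 0.001, 0.0]
force: [-0.2, 0.5, -1.5]
grip_width: 0.306
finger_force: 59.3
```

Request:
servo_tool(
  deltas="0 0 0.02 0 0 0; 0 0 0.02 0 0 0; 0 0 0 0 0 0; 0 0 0 0 0 0; 0 0 0 0 0 0; 0 0 0 0 0 0; 0 0 0 0 0 0; 0 0 0 0 0 0",
)

```text
time_s: 42.25
ee_pos: [0.4601, -0.3347, 0.1403]
tool_rot: [3.141, 0.001, 0.001]
force: [-2.4, 2.8, 7.4]
grip_width: 0.3
finger_force: 60.0
```

Contact. Next I release, rise, and back away to the -y side.

Request:
servo_tool(
  deltas="0 0 0 0 0 0; 0 0 0 0 0 0; 0 0 0 0 0 0; 0 0 0 0 0 0; 0 0 -0.3 0 0 0; 0 0 -0.6 0 0 0; 0 0 -1 0 0 0; 0 0 -1 0 0 0",
  hand=-1,
)

```text
time_s: 43.25
ee_pos: [0.4601, -0.3348, 0.2285]
tool_rot: [3.141, 0.001, 0.002]
force: [0.4, -0.7, 0.4]
grip_width: 1.003
finger_force: 0.0
```

Request:
servo_tool(
  deltas="0 0 -0.6 0 0 0; 0 1 0 0 0 0; 0 1 0 0 0 0; 0 1 0 0 0 0; 0 1 0 0 0 0; 0 0 0 0 0 0; 0 0 0 0 0 0; 0 0 0 0 0 0",
)

```text
time_s: 44.25
ee_pos: [0.4604, -0.4532, 0.2444]
tool_rot: [-3.141, -0.004, -0.0]
force: [-0.4, 0.1, 0.1]
grip_width: 0.998
finger_force: 0.0
```

Run:
```python
from h import *
T,S=[cv2.cvtColor(env.snapshot(n),cv2.COLOR_RGB2BGR) for n in("top","side")]
for X in((.4598,-.3349,.181),(.5038,-.0928,.118),(.552,.0917,.113)):print(proj("side",X).round(1),proj("top",X).round(1))
z=lambda a,r,c,h,w,s:cv2.resize(a[r:r+h,c:c+w],None,fx=s,fy=s,interpolation=cv2.INTER_CUBIC)
cv2.imwrite("pics/f1.png",z(T,180,200,150,290,2.75));cv2.imwrite("pics/f2.png",z(S,80,235,210,150,2.8))
```

```text
[337.2  85.8] [464.6 263.6]
[310.4 169. ] [329.  241.3]
[279.1 230.2] [237.6 216.5]
```

View pics/f1.png

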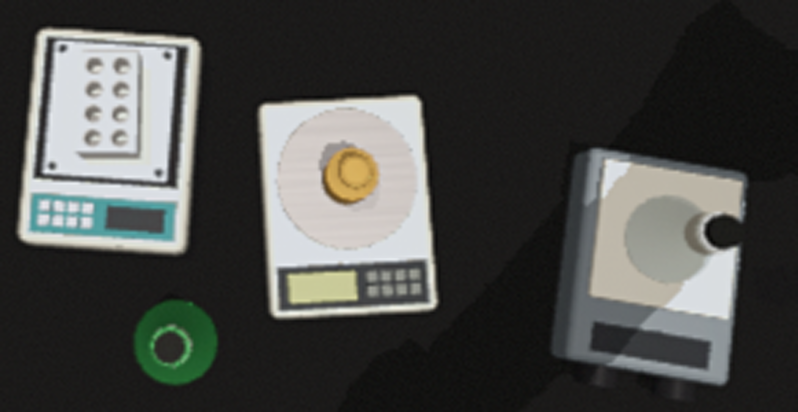

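View pics/f2.png

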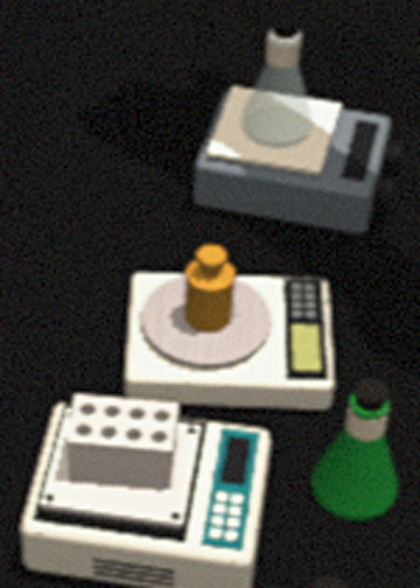

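f1 and f2 show all three things upright. The stopper is at (463,264), the knob at (329,242) and the block top at (239,217), each within 2 px (about 3 mm) of its target. The gripper is clear, so I hand it in.

```bash
python3 -c "
from station import env
print(env.finish_job())"
```

```text
the job is handed in; nothing more can be done
None
```

I handed the job in at about 44 s. In the last pictures the weight stood on the balance, the flask on the stirrer and the tube block on the heater, each upright and within about 3 mm of centre; the hand-in returned no verdict.

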